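# Take the pile apart and set the ledge for tea

## Task

Take the pile on the ledge apart from the top down, one thing at a time: set the clay lid gently on the clay pot to cover its mouth, then the green tin flat in the middle of the wooden board, lying lengthwise along it, then the black trivet flat on top of the charcoal stove, in the middle. Last, stand the kettle centrally on the trivet. Keep the kettle upright, leave the mug and the matchbox where they are, and let go of everything.

Things in the scene. Friction and masses are not known exactly. Their poses are not given: they have to be found in the camera images.
- lid_knob (a point): Light-brown clay pot lid, top of the pile: flat disc 90 mm across, 9 mm thick, with an upright round knob 24 mm in diameter and 28 mm tall at its centre. About 0.2 kg. This point is the middle of the knob, 23 mm above the lid's underside; z up.
- tin_mid (a point): Dark green closed tea tin with a brass line round it, lying on the trivet under the lid: 140 mm long (its x), 60 mm wide (its y), 55 mm high (z). About 0.2 kg. This point is its centre, 27.5 mm above its underside.
- trivet_mid (a point): Black steel trivet, bottom of the pile: flat grid 150 (x) by 120 mm (y), 22 mm high: bars 10 mm high on 12 mm feet. Its middle bar, 12 mm wide, runs along x; on both sides of it the grid is open to y = +-50 mm for |x| < 30 mm, so it can be pinched there. Feet 12 mm thick at x +-35, y +-55 mm. 0.32 kg. This point: centre of the middle bar, 17 mm above the feet's underside; z up.
- kettle_grip (a point): Grey aluminium kettle with sooty bottom, alone on the ledge: 130 mm across, base 112 mm, spout to +x 100 mm out. Fixed arched handle along x; the grip on top is a black bar 80 long (x), 14 wide (y), 14 mm high, with 28 mm clear below it. About 0.45 kg. This point: centre of the grip bar, over the kettle's middle, 135 mm above its base; z up.
- pot: Red-brown open clay pot, 128 mm across the belly, 90 mm high; the round mouth's rim is 84 mm outside, about 68 mm inside, level. It stands fast on the ledge. Origin: centre of its underside, z up.
- board: Plain flat wooden board 200 mm (x) by 130 mm (y), 15 mm thick. It stands fast on the ledge. Origin: centre of its underside, z up, x along its length.
- stove: Round tin-plated charcoal stove, 210 mm across the top, 140 mm high, ash tray with a wire handle at the foot of its front (-x, reaching 132 mm out). Its top is a flat level ring at 140 mm, 105 mm outer and 43 mm inner radius, round the hole with charcoal. It stands fast on the ledge. Origin: centre of its underside, z up.
- mug: Blue mug, 64 mm across, 70 mm high, handle on its +y side. To be left alone. Origin: centre of its underside.
- matchbox: Red matchbox lying flat, 55 by 36 mm, 16 mm high. To be left alone. Origin: centre of its underside.
Not all that is in view belongs to the job. Of the things that look like the part that bears tin_mid, the largest one is meant.

How it is judged:
On the way, in this order (a step that is already met when the one before it is completed fails the run):
1. the clay lid lies on the clay pot, let go (horizontal distance between lid_knob and pot below 0.013 m and z of lid_knob in the frame of pot between 0.106 and 0.12 m and angle between lid_knob's own z axis and vertical below 0.12 rad and contact force between lid and the fingers below 0.1 N), for 0.2 s.
2. the green tin lies in the middle of the board, along it, let go (horizontal distance between tin_mid and board below 0.015 m and z of tin_mid in the frame of board between 0.0355 and 0.0495 m and angle between the x axis of tin_mid and the x axis of board, either way round below 0.2 rad and angle between tin_mid's own z axis and vertical below 0.12 rad and contact force between tin and the fingers below 0.1 N), for 0.2 s.
3. the trivet stands in the middle of the stove top, let go (horizontal distance between trivet_mid and stove below 0.015 m and z of trivet_mid in the frame of stove between 0.15 and 0.164 m and angle between trivet_mid's own z axis and vertical below 0.12 rad and contact force between trivet and the fingers below 0.1 N), for 0.2 s.
4. the kettle stands on the trivet, let go (horizontal distance between kettle_grip and trivet_mid below 0.015 m and z of kettle_grip in the frame of stove between 0.289 and 0.305 m and angle between kettle_grip's own z axis and vertical below 0.12 rad and contact force between kettle and the fingers below 0.1 N), for 0.2 s.
At the end, for the whole second after the job is handed in: Lid level on the pot rim, within 13 mm of its centre; tin flat on the board, within 15 mm of its middle and 0.2 rad of its length; trivet level on the stove top, within 15 mm of its centre; kettle upright on the trivet, within 15 mm of its centre; all released, slower than 0.02 m/s (horizontal distance between lid_knob and pot below 0.013 m and z of lid_knob in the frame of pot between 0.106 and 0.12 m and angle between each of lid_knob, tin_mid, trivet_mid, kettle_grip's own z axis and vertical below 0.12 rad and horizontal distance between tin_mid and board below 0.015 m and z of tin_mid in the frame of board between 0.0355 and 0.0495 m and angle between the x axis of tin_mid and the x axis of board, either way round below 0.2 rad and horizontal distance between trivet_mid and stove below 0.015 m and z of trivet_mid in the frame of stove between 0.15 and 0.164 m and horizontal distance between kettle_grip and trivet_mid below 0.015 m and z of kettle_grip in the frame of stove between 0.289 and 0.305 m and linear speed of each of lid, tin, trivet, kettle below 0.02 m/s); the robot touches nothing.
It fails at once if the kettle is tipped by more than 0.5 rad (angle between kettle_grip's own z axis and vertical above 0.5 rad).
It fails at once if the mug or the matchbox is moved by more than 30 mm (distance of any of mug, matchbox from where it was at the start of the episode above 0.03 m).
It fails at once if the clay lid strikes the pot with more than 60 N (contact force between lid and pot above 60 N).
It also fails if it takes over 120 s, if anything falls off the work surface, if the arm or the gripper's body presses on something with over 40 N, if the wrist force passes 120 N, or if a joint passes its speed limit or range.

## Robot

A 6-joint arm with a two-finger parallel gripper is mounted at the origin on the work surface. World frame = base frame: x ahead of the robot, y to its left, z up, the work surface at z = 0. Lengths are in m, angles in rad, forces in N, time in s.
With the tool pointing down it reaches from about 0.325 to 0.9 m from the base axis. Payload 6.1 kg.
Tool frame: the origin (TCP) lies midway between the tips of the shut fingers; the grasp point (between the pads) lies 19 mm behind it; z points along the fingers, y is the direction in which the jaws open and shut (so a half turn about z gives the same grasp; the last joint's range is limited). The gripper opens to 85 mm and grips with 20 to 120 N. Pads are 22 mm wide; open, the fingers measure 114 mm over their backs; the gripper's body (76 mm by 85 mm) begins 54 mm behind the grasp point. The pads swing forward as they close: fully open they stand 13 mm farther back than shut.
Start: joints at [-1.297, 0.22, 1.526, -0, 1.395, -0.126], TCP at [0.243, -0.576, 0.231] pointing down, gripper open.
Joint ranges: [-2.98, 2.98], [-0.91, 2.08], [0.09, 2.57], [-1.24, 4.39], [0.2, 2.65], [-2.68, 2.68]. Speed limits (rad/s): [2.57, 2.57, 3.01, 3.14, 3.14, 3.14].

## Interface

Orientations are given as [roll, pitch, yaw] about the fixed x, y, z axes, in that order (R = Rz(yaw) Ry(pitch) Rx(roll)).
In Python, from workcell import observe, get_image, get_calibration, finish_job, boxes_of, cut_out gives the robot as it stands.
- The arm moves only by the tool drive_tool, never from a script. Its argument "targets" is a list of rows, each a list of 2 entries, a list of its own where there are three numbers: the shift along the world's x, y, z in mm, then the turn about the world's z in degrees. In form: [[[x, y, z], twist], ...]. A call has 1 to 12 rows; each row is the pose to reach, as a shift and turn from the pose measured when the call began; what a row does not reach only later rows make up. A row lasts 1/10 s, in which the tool goes at most 50 mm and 8.59 degrees, less where a joint would pass 70% of its speed; a pose out of reach is approached as far as the arm can. A call with a gripper value outside its range is refused whole. "jaw" is the opening, from 0 (shut) to 1 (fully open), set as the call begins (left out, the last holds). The fingers move at their own pace and stop on an object; "force" is the grip in N (left out, the last holds). Time passes only in rows, so rows that repeat a pose let the fingers close. It gives the time, the measured TCP pose, the force and the opening at its end, in the units of the state.
- observe(): the state, without advancing time (a new reading comes with each control period).
- get_image(name): name is "scene" or "top"; returns the picture (480x640x3 uint8, red, green, blue); there is no depth.
- get_calibration(name): a dict with "intrinsics" (3x3 intrinsics, pixels), "rvec" (rotation vector, rad) and "tvec" (3), from world to camera coordinates, as OpenCV has them. Camera axes: x right, y down, z forward; pixel columns grow to the right and rows downward; lengths in m; the calibration is good to about 2 mm. A picture is of the moment at which its call begins. get_calibration takes no time and is no camera call.
- finish_job(): hands the job in, once; it reports no verdict.
Trained networks look in the newest picture that a camera, given by its name, has taken for a name from the list of things; names that differ only in an ending like _2 or _b are one class to them, and where a whole thing is asked for, a point or a joint stands for the part that bears it (a point fixed in the world has none). Each returns a list of dicts, best first, with "p" (0 to 1); they miss things now and then, are a little off and sometimes report something else, mostly with a low value. They report only what shows in the picture. A call takes as long as a camera call. They do not tell look-alikes from the thing itself.
- boxes_of(camera, target): "centre" ([column, row] in pixels, amid what is visible of it).
- cut_out(camera, target): "mask" (480x640 bool, what is visible of it) and "centre" ([column, row] in pixels, amid what is visible of it).
The state is a dict: "clock": time; "q": joint angles; "joint_velocities": joint speeds; "joint_torque": joint torques, N m; "ee_pos": TCP position; "eef_rot": TCP orientation; "wrist_force": force on the tool from outside, world axes, zero at the start; "torque": the same for the moment, N m; "opening": finger opening in m.
Only numpy, scipy, OpenCV 4.12 (cv2) and the standard library are available. Lean on these libraries where they do the work, as an engineer would, in place of code of your own. Each camera call takes 0.05 s, during which the arm holds its last target. There are 200 camera calls.

## Working session

There is one attempt and no reset: what is moved stays moved. The work goes in short steps, Python scripts to look and compute and a tool call to move; the robot and the scene stay as the last step left them, time stands still between calls to the robot, and variables do not carry over. Pictures are saved under pics/ and viewed, about 12 in all and at most 16, crops included, and the job is handed in when it is done.

Besides the shell and the picture viewer there is one more tool, called after "Call:" by a JSON object that holds its "op" and its "data", one argument or row to a line. drive_tool: Moves the arm, as the interface text tells. Its arguments: {"type":"object","properties":{"targets":{"type":"array"},"jaw":{"type":"number"},"force":{"type":"number"}},"required":["targets"]}

```bash
mkdir -p pics; python3 - <<'E'
from workcell import *
import cv2
for n in ["scene","top"]:
    cv2.imwrite(f"pics/{n}0.png",get_image(n)[:,:,::-1])
    c=get_calibration(n);R=cv2.Rodrigues(c["rvec"])[0];print(n,c["intrinsics"],R.round(3),(-R.T@c["tvec"]).round(3))
    for t in ["lid_knob","tin_mid","trivet_mid","kettle_grip","pot","board","stove","mug","matchbox"]:
        print(t,[(d["centre"],round(d["p"],2),int(d["mask"].sum())) for d in cut_out(n,t)], [(d["centre"],round(d["p"],2)) for d in boxes_of(n,t)])
print(observe())
E
```

```text
scene [[566.25805818   0.         315.83845536]
 [  0.         566.25805818 241.30569795]
 [  0.           0.           1.        ]] [[-0.151  0.988 -0.004]
 [ 0.795  0.119 -0.595]
 [-0.587 -0.093 -0.804]] [1.08  0.072 0.972]
lid_knob [([343.5, 257.9], 0.74, 1517)] [([339.6, 259.5], 0.83)]
tin_mid [([321.9, 278.8], 0.89, 1483), ([481.3, 193.9], 0.83, 1180), ([211.0, 164.7], 0.57, 1194)] [([209.5, 164.9], 0.97), ([483.0, 194.2], 0.92), ([320.0, 278.9], 0.77)]
trivet_mid [([339.1, 297.3], 0.9, 886)] [([338.0, 295.9], 0.9)]
kettle_grip [([229.8, 347.1], 0.92, 4633)] [([229.1, 345.5], 0.97)]
pot [([398.2, 368.4], 0.69, 4254)] [([398.6, 371.8], 0.92), ([229.9, 348.5], 0.19)]
board [([192.5, 256.6], 0.76, 5339), ([398.6, 370.6], 0.32, 4230)] [([191.2, 256.8], 0.86)]
stove [([497.0, 282.2], 0.78, 12929)] [([498.3, 281.0], 0.75), ([321.0, 342.8], 0.16)]
mug [([321.5, 343.7], 0.92, 1696)] [([320.0, 344.2], 0.7)]
matchbox [([136.1, 316.7], 0.74, 608), ([340.6, 298.4], 0.38, 1080), ([342.1, 258.3], 0.37, 1549)] [([316.3, 342.8], 0.72)]
top [[454.35488027   0.         319.87766541]
 [  0.       
[... 792 characters left out ...]
, 482)] [([474.7, 170.0], 0.84)]
{'clock': 1.9, 'q': array([-1.29709345e+00,  2.20414207e-01,  1.52649022e+00,  1.30833750e-05,
        1.39467990e+00, -1.26083484e-01]), 'joint_velocities': array([-0.00024682, -0.00084377,  0.0017422 ,  0.00283267, -0.00023723,
       -0.00106396]), 'joint_torque': array([ 1.06975054e-03, -4.96829331e+01, -3.89725256e+01, -4.75930847e-05,
        7.50355066e-04,  2.06107472e-05]), 'ee_pos': array([ 0.24327436, -0.57571413,  0.23129602]), 'eef_rot': array([ 3.14158277e+00, -1.17308893e-05,  3.99784070e-01]), 'wrist_force': array([-0.50720701, -0.31730481,  0.00724818]), 'torque': array([ 0.03979562,  0.00411838, -0.03411133]), 'opening': 0.08561168616558741}
```

View pics/scene0.png

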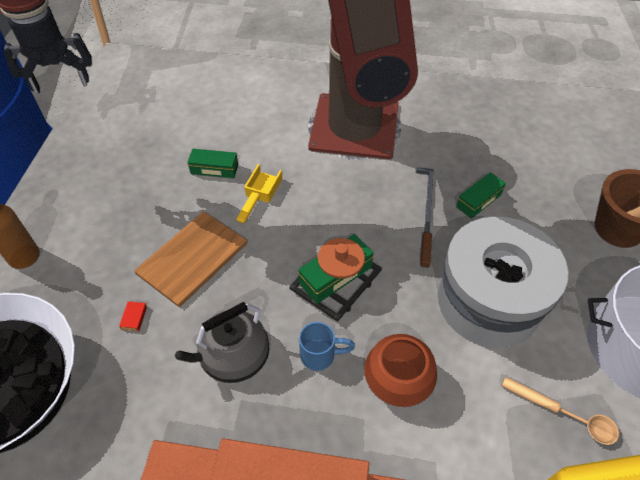

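View pics/top0.png

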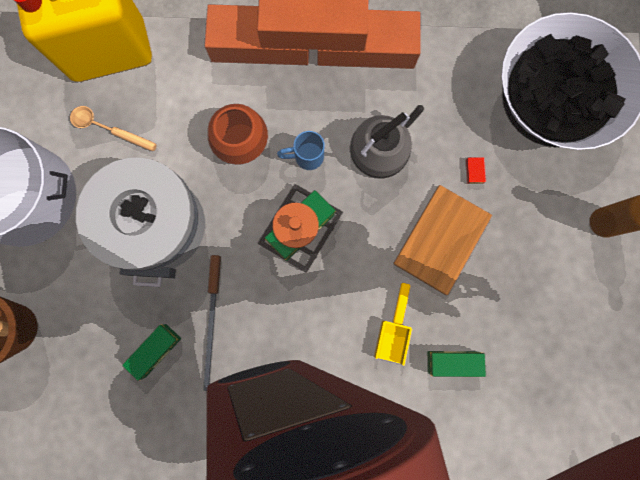

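```bash
cat > h.py <<'E'
from workcell import *
import cv2, numpy as np
from scipy.optimize import minimize
CAM={n:get_calibration(n) for n in ("scene","top")}
def proj(n,P):
    c=CAM[n]; return cv2.projectPoints(np.asarray(P,float).reshape(-1,1,3),c["rvec"],c["tvec"],c["intrinsics"],None)[0][:,0]
def ray(n,uv,z):
    c=CAM[n];R=cv2.Rodrigues(c["rvec"])[0];o=-R.T@c["tvec"].ravel()
    d=R.T@np.linalg.solve(c["intrinsics"],[uv[0],uv[1],1]);return o+d*(z-o[2])/d[2]
A=np.linspace(0,2*np.pi,48,endpoint=False)
def ring(r,z): return np.c_[r*np.cos(A),r*np.sin(A),0*A+z]
def box(lx,ly,z0,z1): return np.array([[sx*lx/2,sy*ly/2,z] for sx in(1,-1) for sy in(1,-1) for z in(z0,z1)])
def place(p,M):
    c,s=np.cos(p[2]),np.sin(p[2]);return M@np.array([[c,s,0],[-s,c,0],[0,0,1]])+[p[0],p[1],0]
def sil(n,P):
    m=np.zeros((480,640),np.uint8);h=cv2.convexHull(proj(n,P).astype(np.float32))
    cv2.fillConvexPoly(m,np.round(h*16).astype(np.int32),255,cv2.LINE_AA,4);return m/255.
def fit(masks,M,p0,yaw=True,mink=None):
    def cost(q):
        p=[q[0],q[1],q[2] if yaw else 0];t=0
        for n,m in masks.items():
            s=sil(n,place(p,M));t+=1-np.minimum(s,m).sum()/np.maximum(s,m).sum()
        return t
    best=None
    for y in ([0,.5,1,1.5,2,2.5] if yaw else [0]):
        q0=[p0[0],p0[1],y] if yaw else list(p0[:2])
        S=[q0]+[[a+(d if i==j else 0) for j,a in enumerate(q0)] for i,d in enumerate([.02,.02,.3][:len(q0)])]
        r=minimize(cost,q0,method="Nelder-Mead",options=dict(initial_simplex=S,xatol=1e-4,fatol=1e-5))
        if best is None or r.fun<best.fun: best=r
    return best.x,best.fun/len(masks)
E
cat > m1.py <<'E'
from h import *
ims={n:get_image(n) for n in CAM}
M={"lid_knob":(np.r_[ring(.045,.077),ring(.045,.086),ring(.012,.105)],0),"pot":(np.r_[ring(.042,.09),ring(.064,.045),ring(.045,.0)],0),
"board":(box(.2,.13,0,.015),1),"stove":(np.r_[ring(.105,.14),ring(.1,0)],0),"mug":(np.r_[ring(.032,0),ring(.032,.07)],0),"matchbox":(box(.055,.036,0,.016),1)}
for t,(m,y) in M.items():
    mk={}
    for n in CAM:
        d=cut_out(n,t)
        if d: mk[n]=d[0]["mask"].astype(float);p0=ray(n,d[0]["centre"],m[:,2].mean())
    q,c=fit(mk,m,p0,y); one=[fit({n:k},m,p0,y)[0].round(4).tolist() for n,k in mk.items()]
    print(t,q.round(4),round(c,3),one)
    for n in CAM:
        cv2.polylines(ims[n],[cv2.convexHull(proj(n,place([q[0],q[1],q[2] if y else 0],m)).astype(np.float32)).astype(int)],1,(255,0,255),1)
        if t=="pot": 
            for r in(.042,.034): cv2.polylines(ims[n],[proj(n,ring(r,.09)+[q[0],q[1],0]).astype(int)],1,(0,255,255),1)
        if t=="stove":
            for r in(.105,.043): cv2.polylines(ims[n],[proj(n,ring(r,.14)+[q[0],q[1],0]).astype(int)],1,(0,255,255),1)
a=cv2.resize(ims["top"][90:310,70:500],None,fx=1.8,fy=1.8,interpolation=2)
cv2.imwrite("pics/fit1.png",a[:,:,::-1])
b=cv2.resize(ims["scene"][180:410,120:570],None,fx=1.75,fy=1.75,interpolation=2)
cv2.imwrite("pics/fit2.png",b[:,:,::-1])
E
python3 m1.py
```

```text
lid_knob [0.4601 0.0209] 0.084 [[0.4585, 0.0205], [0.4605, 0.0209]]
pot [0.6558 0.1526] 0.054 [[0.6548, 0.1525], [0.6567, 0.1525]]
board [ 0.4517 -0.2893  2.6389] 0.048 [[0.4504, -0.2896, -0.5079], [0.4524, -0.2892, 2.6252]]
stove [0.4639 0.3185] 0.051 [[0.4652, 0.3187], [0.4621, 0.3164]]
mug [0.6283 0.0017] 0.181 [[0.6286, 0.0012], [0.6273, 0.0019]]
matchbox [ 0.6066 -0.3622  3.1723] 0.09 [[0.6063, -0.363, 3.1987], [0.6064, -0.3619, 0.0285]]
```

View pics/fit1.png

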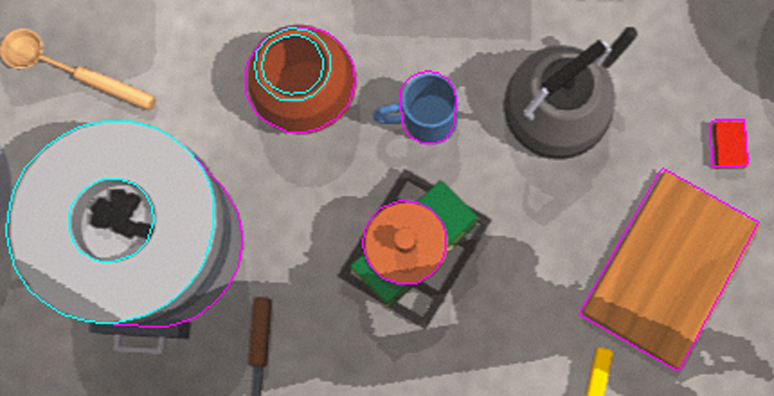

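View pics/fit2.png

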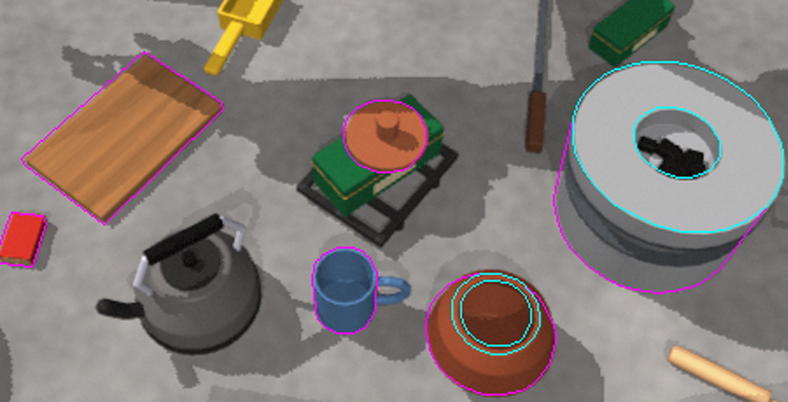

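The masks and fits agree: lid at (0.460, 0.021), pot (0.656, 0.153), board (0.452, -0.289), stove (0.464, 0.318). There are three green tins, at scene px (211,165), (481,194) and (321,279). The last one is on the trivet under the lid and is the larger, so it is the one meant, as the crop shows. I'll move over the lid now.

Call:
{"op": "drive_tool", "data": {
  "targets": [
    [[217,597,0],0],
    [[217,597,0],0],
    [[217,597,0],0],
    [[217,597,0],0],
    [[217,597,0],0],
    [[217,597,0],0],
    [[217,597,0],0],
    [[217,597,0],0],
    [[217,597,0],0],
    [[217,597,0],0],
    [[217,597,0],0],
    [[217,597,0],0]
  ],
  "jaw": 1,
  "force": 30
}}

```text
clock: 3.8
ee_pos: [0.4487, -0.0098, 0.2318]
eef_rot: [3.141, -0.001, 0.4]
wrist_force: [0.7, 0.1, -0.0]
opening: 0.0855
```

Call:
{"op": "drive_tool", "data": {
  "targets": [
    [[11,31,0],0],
    [[11,31,0],0],
    [[11,31,-30],0],
    [[11,31,-60],0],
    [[11,31,-90],0],
    [[11,31,-115],0],
    [[11,31,-130],0],
    [[11,31,-138],0],
    [[11,31,-138],0],
    [[11,31,-138],0]
  ]
}}

```text
clock: 4.8
ee_pos: [0.4603, 0.0209, 0.0946]
eef_rot: [3.14, -0.002, 0.399]
wrist_force: [0.0, 0.8, 1.1]
opening: 0.0856
```

```bash
python3 - <<'E'
from h import *
a=[cv2.resize(get_image("scene")[200:340,240:440],None,fx=2,fy=2),cv2.resize(get_image("top")[140:280,220:420],None,fx=2,fy=2)]
cv2.imwrite("pics/g1.png",np.hstack(a)[:,:,::-1]);o=observe();print(o["ee_pos"],o["wrist_force"])
E
```

```text
[0.46067415 0.02095373 0.09508297] [ 0.02905768  0.42752037 -0.17610126]
```

View pics/g1.png

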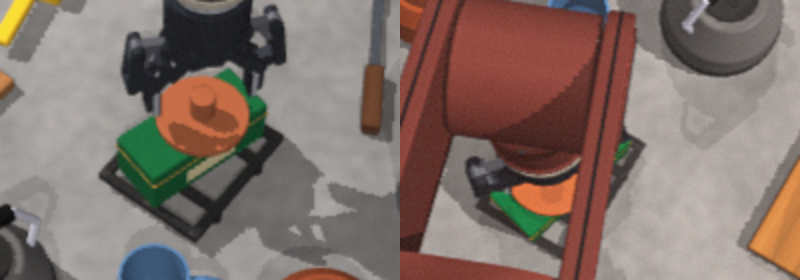

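Call:
{"op": "drive_tool", "data": {
  "targets": [
    [[0,0,-3],0],
    [[0,0,-3],0],
    [[0,0,-3],0],
    [[0,0,-3],0],
    [[0,0,-3],0],
    [[0,0,-3],0],
    [[0,0,-3],0],
    [[0,0,-3],0],
    [[0,0,-3],0],
    [[0,0,-3],0]
  ],
  "jaw": 0,
  "force": 40
}}

```text
clock: 5.9
ee_pos: [0.4609, 0.021, 0.0924]
eef_rot: [3.139, -0.003, 0.4]
wrist_force: [-2.4, 1.1, 5.5]
opening: 0.0222
```

Call:
{"op": "drive_tool", "data": {
  "targets": [
    [[0,0,10],0],
    [[0,0,25],0],
    [[0,0,50],0],
    [[0,0,80],0],
    [[0,0,110],0],
    [[0,0,130],0],
    [[0,0,130],0],
    [[0,0,130],0]
  ]
}}

```text
clock: 6.7
ee_pos: [0.4606, 0.021, 0.2218]
eef_rot: [3.139, -0.003, 0.4]
wrist_force: [0.2, -0.4, -2.3]
opening: 0.0224
```

```bash
python3 - <<'E'
from h import *
get_image("scene")
o=observe();print(o["ee_pos"],o["wrist_force"],o["opening"])
d=cut_out("scene","lid_knob")[0]
L=np.r_[ring(.045,0),ring(.045,.009),ring(.012,.037)]
for off in np.arange(-.03,.0,.003):
    p=o["ee_pos"]; print(round(off,3),*fit({"scene":d["mask"].astype(float)},L+[0,0,p[2]+off],p[:2],False))
get_image("top"); print([ (t,x["centre"],round(x["p"],2)) for t in("tin_mid","trivet_mid") for x in cut_out("scene",t)])
E
```

```text
[0.45994802 0.02105899 0.22086835] [ 0.42231     0.71228215 -3.22607966] 0.022641390476793147
-0.03 [0.4472965  0.01937284] 0.2670228365666816
-0.027 [0.4494971  0.01950666] 0.2721820890398621
-0.024 [0.4515574  0.01960575] 0.27722768109872487
-0.021 [0.45398781 0.02013888] 0.2823651829425001
-0.018 [0.45638014 0.01972611] 0.28767978560553575
-0.015 [0.45850128 0.02045704] 0.2931331108028795
-0.012 [0.4609384  0.02065342] 0.2982569043503843
-0.009 [0.46249812 0.01999202] 0.30374404218639084
-0.006 [0.46525222 0.02061068] 0.30869903022056533
-0.003 [0.46759856 0.02157387] 0.3136463455816676
[('tin_mid', [482.2, 195.4], 0.8), ('tin_mid', [208.4, 165.3], 0.77), ('tin_mid', [334.5, 268.2], 0.7), ('trivet_mid', [340.2, 298.3], 0.74)]
```

Call:
{"op": "drive_tool", "data": {
  "targets": [
    [[20,13,0],0],
    [[50,33,0],0],
    [[80,54,0],0],
    [[110,74,0],0],
    [[140,94,0],0],
    [[170,114,0],0],
    [[188,126,0],0],
    [[196,131,0],0],
    [[196,131,0],0],
    [[196,131,0],0]
  ]
}}

```text
clock: 7.95
ee_pos: [0.6551, 0.1516, 0.22]
eef_rot: [3.141, 0.001, 0.4]
wrist_force: [-0.4, -0.8, -2.4]
opening: 0.0227
```

Call:
{"op": "drive_tool", "data": {
  "targets": [
    [[0,0,-20],0],
    [[0,0,-45],0],
    [[0,0,-70],0],
    [[0,0,-88],0],
    [[0,0,-96],0],
    [[0,0,-100],0],
    [[0,0,-100],0],
    [[0,0,-100],0]
  ]
}}

```text
clock: 8.75
ee_pos: [0.6558, 0.1515, 0.1215]
eef_rot: [3.14, -0.001, 0.399]
wrist_force: [0.0, -0.1, -1.3]
opening: 0.0225
```

```bash
python3 - <<'E'
from h import *
a=[cv2.resize(get_image("scene")[270:420,320:480],None,fx=2.5,fy=2.5),cv2.resize(get_image("top")[60:210,150:310],None,fx=2.5,fy=2.5)]
cv2.imwrite("pics/g2.png",np.hstack(a)[:,:,::-1]);o=observe();print(o["ee_pos"],o["wrist_force"],o["opening"])
E
```

```text
[0.6559178  0.15165117 0.12146572] [ 0.03718305 -0.07100119 -1.93709125] 0.02261461925271232
```

View pics/g2.png

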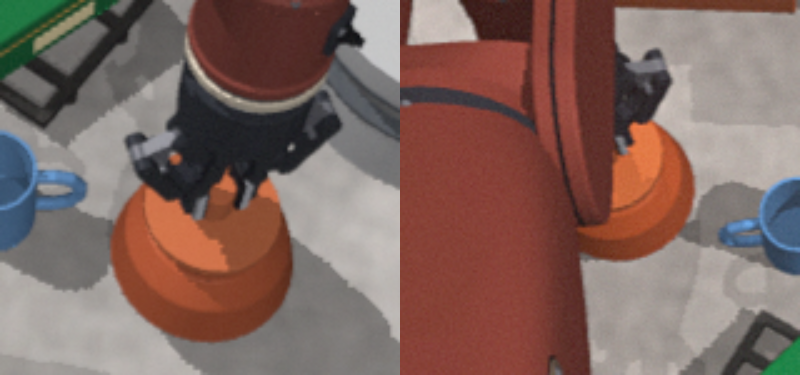

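The lid is centred over the pot mouth, about 16 mm above the rim (scene px near 405,360). I'll lower it gently.

Call:
{"op": "drive_tool", "data": {
  "targets": [
    [[0,1,-4],0],
    [[0,1,-8],0],
    [[0,1,-11],0],
    [[0,1,-13],0],
    [[0,1,-14],0],
    [[0,1,-15],0],
    [[0,1,-16],0],
    [[0,1,-16],0],
    [[0,1,-16],0]
  ]
}}

```text
clock: 9.75
ee_pos: [0.656, 0.1527, 0.1056]
eef_rot: [3.14, -0.002, 0.4]
wrist_force: [-0.0, 1.2, -1.2]
opening: 0.0227
```

Call:
{"op": "drive_tool", "data": {
  "targets": [
    [[0,0,-1],0],
    [[0,0,-2],0],
    [[0,0,-2],0],
    [[0,0,-2],0]
  ]
}}

```text
clock: 10.15
ee_pos: [0.6562, 0.1527, 0.1053]
eef_rot: [3.14, -0.002, 0.4]
wrist_force: [-5.2, -1.0, 6.2]
opening: 0.0228
```

Call:
{"op": "drive_tool", "data": {
  "targets": [
    [[0,0,0],0],
    [[0,0,0],0],
    [[0,0,0],0],
    [[0,0,0],0],
    [[0,0,0],0],
    [[0,0,0],0]
  ],
  "jaw": 0.8
}}

```text
clock: 10.75
ee_pos: [0.6561, 0.1526, 0.1051]
eef_rot: [3.14, -0.002, 0.4]
wrist_force: [-0.9, -0.6, -0.0]
opening: 0.0682
```

Call:
{"op": "drive_tool", "data": {
  "targets": [
    [[0,0,10],0],
    [[0,0,30],0],
    [[0,0,60],0],
    [[0,0,100],0],
    [[0,0,140],0],
    [[-45,-20,150],0],
    [[-90,-50,150],0],
    [[-140,-80,150],0],
    [[-190,-110,150],0],
    [[-230,-140,150],0],
    [[-260,-180,150],0],
    [[-270,-220,150],0]
  ],
  "jaw": 1
}}

```text
clock: 11.95
ee_pos: [0.3881, -0.0584, 0.256]
eef_rot: [3.139, -0.003, 0.402]
wrist_force: [1.7, -1.0, 0.3]
opening: 0.0855
```

```bash
cat > m2.py <<'E'
from h import *
ims={n:get_image(n) for n in CAM}
L=np.r_[ring(.045,.09),ring(.045,.099),ring(.012,.127)]
mk={n:cut_out(n,"lid_knob")[0]["mask"].astype(float) for n in CAM}
print("lid",fit(mk,L,[.656,.152],False))
for n in CAM:
    print(n,[(x["centre"],round(x["p"],2),int(x["mask"].sum())) for x in cut_out(n,"tin_mid")])
tm={}
for n in CAM:
    e=proj(n,[[.46,.02,.05]])[0]
    x=min(cut_out(n,"tin_mid"),key=lambda x:np.hypot(*(np.array(x["centre"])-e)));tm[n]=x["mask"].astype(float)
T=box(.14,.06,.022,.077)
q,c=fit(tm,T,[.46,.02]);print("tin",q,c,[fit({n:m},T,[.46,.02])[0].round(4) for n,m in tm.items()])
K=box(.15,.12,.012,.022)
for n in CAM: cv2.polylines(ims[n],[cv2.convexHull(proj(n,place(q,T)).astype(np.float32)).astype(int)],1,(255,0,255),1)
a=[cv2.resize(ims["scene"][200:420,230:490],None,fx=1.5,fy=1.5),cv2.resize(ims["top"][90:310,190:450],None,fx=1.5,fy=1.5)]
cv2.imwrite("pics/m2.png",np.hstack(a)[:,:,::-1]);o=observe();print(o["ee_pos"],o["eef_rot"],o["wrist_force"])
E
python3 m2.py
```

```text
lid (array([0.65555908, 0.15287969]), np.float64(0.07774509337964841))
scene [([330.9, 268.9], 0.75, 2824), ([209.3, 165.2], 0.75, 1199), ([484.1, 195.5], 0.7, 1193)]
top [([153.6, 351.3], 0.96, 1519), ([453.9, 363.9], 0.76, 1478)]
tin [ 0.46320936  0.01360653 -0.71674616] 0.5452607940716327 [array([ 0.4632,  0.0136, -0.7167]), array([0.46, 0.02, 0.  ])]
[ 0.39047564 -0.05726332  0.25532249] [ 3.14033836e+00 -1.99219883e-03  4.01914720e-01] [-0.22633682 -0.27805992  0.28670853]
```

View pics/m2.png

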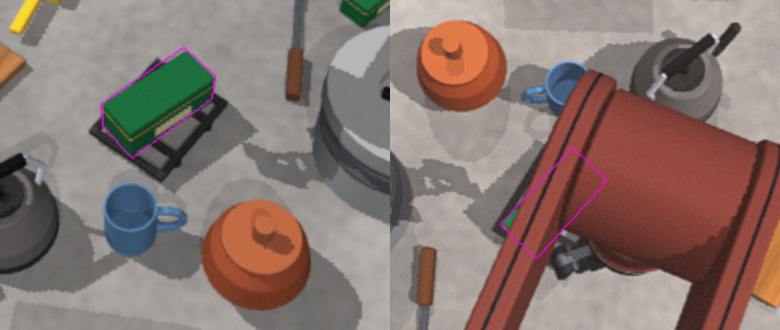

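The lid is on the pot (fit 0.656, 0.153). The pile tin fits the 140x60 box and is clearly the largest tin. Its pose is (0.463, 0.014), yaw -41°.

Call:
{"op": "drive_tool", "data": {
  "targets": [
    [[10,10,0],-8],
    [[20,20,0],-16],
    [[30,30,0],-24],
    [[40,40,0],-32],
    [[50,50,0],-40],
    [[60,60,0],-48],
    [[70,68,0],-56],
    [[73,71,0],-64],
    [[73,71,0],-64],
    [[73,71,-30],-64],
    [[73,71,-60],-64],
    [[73,71,-90],-64]
  ]
}}

```text
clock: 13.55
ee_pos: [0.4635, 0.0146, 0.1643]
eef_rot: [3.141, -0.002, -0.709]
wrist_force: [-0.2, 0.7, 0.2]
opening: 0.0855
```

```bash
python3 - <<'E'
from h import *
o=observe();print(o["ee_pos"],o["eef_rot"],o["q"])
print([o["ee_pos"]-ray("scene",proj("scene",[o["ee_pos"]])[0],o["ee_pos"][2])])
E
```

```text
[0.4634617  0.01460412 0.16433402] [ 3.14059144e+00 -2.22507502e-03 -7.08736803e-01] [-0.13733669 -0.11410409  2.00442844 -0.00215551  1.24993885  2.142876  ]
[array([1.11022302e-16, 3.64291930e-17, 2.77555756e-17])]
```

Call:
{"op": "drive_tool", "data": {
  "targets": [
    [[0,-1,-30],0],
    [[0,-1,-60],0],
    [[0,-1,-90],0],
    [[0,-1,-110],0],
    [[0,-1,-122],0],
    [[0,-1,-128],0],
    [[0,-1,-128],0],
    [[0,-1,-128],0]
  ]
}}

```text
clock: 14.35
ee_pos: [0.4644, 0.0136, 0.0373]
eef_rot: [3.141, -0.004, -0.708]
wrist_force: [-0.1, -0.7, -0.2]
opening: 0.0856
```

Call:
{"op": "drive_tool", "data": {
  "targets": [
    [[0,0,0],0],
    [[0,0,0],0],
    [[0,0,0],0],
    [[0,0,0],0],
    [[0,0,0],0],
    [[0,0,0],0],
    [[0,0,0],0]
  ],
  "jaw": 0,
  "force": 40
}}

```text
clock: 15.05
ee_pos: [0.4656, 0.0134, 0.0388]
eef_rot: [-3.14, -0.006, -0.708]
wrist_force: [-0.6, 0.2, 5.8]
opening: 0.0603
```

Call:
{"op": "drive_tool", "data": {
  "targets": [
    [[0,0,8],0],
    [[0,0,20],0],
    [[0,0,40],0],
    [[0,0,70],0],
    [[0,0,100],0],
    [[0,0,120],0],
    [[0,0,130],0],
    [[0,0,130],0]
  ]
}}

```text
clock: 15.85
ee_pos: [0.4667, 0.0133, 0.1707]
eef_rot: [-3.138, -0.009, -0.708]
wrist_force: [1.2, -0.0, -3.2]
opening: 0.0601
```

```bash
python3 - <<'E'
from h import *
im=get_image("scene").copy();o=observe();p=o["ee_pos"];print(p,o["eef_rot"],o["wrist_force"],o["opening"],o["q"])
e=proj("scene",[p])[0]
x=min(cut_out("scene","tin_mid"),key=lambda x:np.hypot(*(np.array(x["centre"])-e)))
print(e,x["centre"],x["p"])
T=box(.14,.06,-.0275,.0275)
for z in (.01,.015,.02,.025): print(z,*fit({"scene":x["mask"].astype(float)},T+[0,0,p[2]+z],p[:2]))
cv2.imwrite("pics/t.png",cv2.resize(im[190:350,230:450],None,fx=2.5,fy=2.5)[:,:,::-1])
E
```

```text
[0.46571119 0.01341062 0.16916501] [-3.1397988  -0.00655853 -0.70762216] [-0.91556928 -0.76872488 -3.37482512] 0.059960608959435155 [-1.39259526e-01 -1.18168898e-01  1.99854871e+00 -2.12348295e-03
  1.25472053e+00  2.13980659e+00]
[337.0266749  231.46594256] [324.0, 231.7] 0.95
0.01 [0.46295738 0.01403813 2.4264034 ] 0.40611416980585335
0.015 [0.46681895 0.01437779 2.43428751] 0.4133514900020754
0.02 [0.4699992  0.0154149  2.43895828] 0.41990850036650407
0.025 [0.47427395 0.01585739 2.44472021] 0.4266629907763121
```

View pics/t.png

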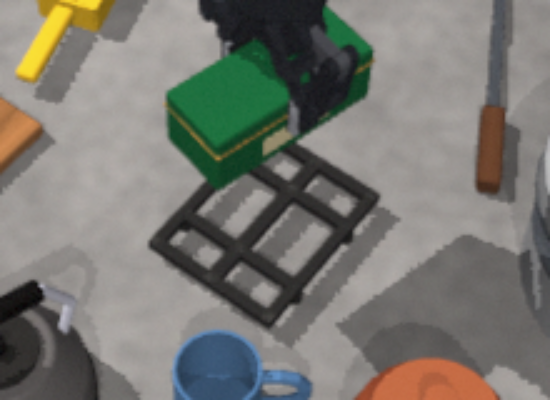

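Call:
{"op": "drive_tool", "data": {
  "targets": [
    [[0,-20,0],2],
    [[0,-50,0],4],
    [[-2,-85,0],6],
    [[-4,-120,0],8],
    [[-6,-155,0],10],
    [[-8,-190,0],12],
    [[-10,-225,0],12],
    [[-12,-260,0],12],
    [[-12,-285,0],12],
    [[-12,-298,0],12],
    [[-12,-303,0],12],
    [[-12,-303,0],12]
  ]
}}

```text
clock: 17.15
ee_pos: [0.4526, -0.2889, 0.1671]
eef_rot: [-3.14, -0.003, -0.499]
wrist_force: [-0.7, 0.8, -3.0]
opening: 0.0598
```

```bash
python3 - <<'E'
from h import *
o=observe();print(o["ee_pos"],o["eef_rot"],o["wrist_force"],o["opening"])
b=[.4517,-.2893,2.6389]; print("err", b[0]-o["ee_pos"][0],b[1]-o["ee_pos"][1],np.degrees(b[2]-np.pi-o["eef_rot"][2]))
# trivet from the open scene and top views
im={n:get_image(n) for n in CAM}
K=box(.15,.12,.012,.022)
mk={}
for n in CAM:
    d=cut_out(n,"trivet_mid")
    print(n,[(x["centre"],round(x["p"],2),int(x["mask"].sum())) for x in d])
    if d:
        h=cv2.convexHull(np.argwhere(d[0]["mask"])[:,::-1].astype(np.int32));m=np.zeros((480,640),np.uint8);cv2.fillConvexPoly(m,h,1);mk[n]=m.astype(float)
K2=np.r_[box(.15,.12,.012,.022),box(.082,.122,0,.012)]
for k in (K,K2):print("trivet",fit(mk,k,[.463,.014]),[fit({n:m},k,[.463,.014]) for n,m in mk.items()])
q=fit(mk,K2,[.463,.014])[0]
for n in CAM:
    cv2.polylines(im[n],[cv2.convexHull(proj(n,place(q,K)).astype(np.float32)).astype(int)],1,(255,0,255),1)
    cv2.line(im[n],*[tuple(map(int,v)) for v in proj(n,place(q,np.array([[-.03,0,.022],[.03,0,.022]])))],(0,255,0),1)
a=[cv2.resize(im["scene"][230:350,260:400],None,fx=2.8,fy=2.8),cv2.resize(im["top"][160:280,230:370],None,fx=2.8,fy=2.8)]
cv2.imwrite("pics/tr.png",np.hstack(a)[:,:,::-1])
E
```

```text
[ 0.45263733 -0.2889124   0.16710713] [-3.14013893e+00 -2.92535096e-03 -4.98576346e-01] [-0.6578956   0.83812349 -2.97454164] 0.059838476411836705
err -0.0009373342361622128 -0.00038759687755918204 -0.23584702528551268
scene [([335.4, 281.8], 0.95, 2719)]
top [([297.1, 224.6], 0.83, 2019)]
trivet (array([0.46579584, 0.01421749, 2.62903429]), np.float64(0.03465570077488678)) [(array([0.46691035, 0.01529186, 2.62642002]), np.float64(0.041795534427754855)), (array([ 0.46546303,  0.01409919, -0.50859081]), np.float64(0.019793125979412296))]
trivet (array([0.46564373, 0.01408333, 2.63030583]), np.float64(0.02962617557326258)) [(array([0.465821  , 0.0131899 , 2.62744939]), np.float64(0.029480710611246352)), (array([0.46557535, 0.01467146, 2.63305088]), np.float64(0.025323607407624404))]
```

View pics/tr.png

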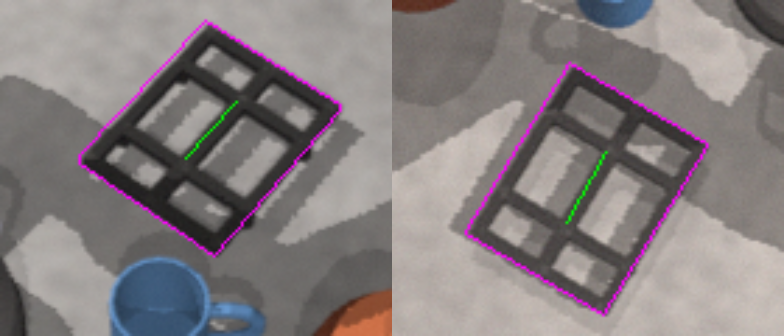

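The trivet is found at (0.466, 0.014), yaw -29°, and the green line lies on its middle bar in both views. Next I'll lower the tin.

Call:
{"op": "drive_tool", "data": {
  "targets": [
    [[0,0,-30],0],
    [[0,0,-65],0],
    [[0,0,-95],0],
    [[0,0,-115],0],
    [[0,0,-125],0],
    [[0,0,-130],0],
    [[0,0,-133],0],
    [[0,0,-135],0],
    [[0,0,-136],0],
    [[0,0,-137],0],
    [[0,0,-137],0],
    [[0,0,-137],0]
  ]
}}

```text
clock: 18.55
ee_pos: [0.4537, -0.2887, 0.0319]
eef_rot: [-3.141, -0.006, -0.497]
wrist_force: [-0.8, 0.6, 3.5]
opening: 0.0602
```

Call:
{"op": "drive_tool", "data": {
  "targets": [
    [[0,0,0],0],
    [[0,0,0],0],
    [[0,0,0],0],
    [[0,0,0],0],
    [[0,0,20],0],
    [[0,0,50],0],
    [[0,0,90],0],
    [[0,0,120],0],
    [[0,0,130],0],
    [[0,0,130],0]
  ],
  "jaw": 1
}}

```text
clock: 19.55
ee_pos: [0.4546, -0.2895, 0.1635]
eef_rot: [-3.142, -0.009, -0.497]
wrist_force: [0.4, -0.4, 0.1]
opening: 0.0851
```

Call:
{"op": "drive_tool", "data": {
  "targets": [
    [[2,50,0],0],
    [[4,100,0],0],
    [[6,150,0],0],
    [[8,200,0],0],
    [[10,250,0],0],
    [[12,303,0],0],
    [[12,303,0],0],
    [[12,303,0],0],
    [[12,303,0],0]
  ],
  "jaw": 0.45
}}

```text
clock: 20.45
ee_pos: [0.4659, 0.0128, 0.1622]
eef_rot: [3.14, -0.008, -0.497]
wrist_force: [0.2, -0.5, 0.2]
opening: 0.0386
```

```bash
python3 - <<'E'
from h import *
o=observe();print(o["ee_pos"],o["eef_rot"],o["opening"])
b=[.4656,.0141,2.63]; print("err", (b[0]-o["ee_pos"][0])*1e3,(b[1]-o["ee_pos"][1])*1e3,np.degrees(b[2]-np.pi-o["eef_rot"][2]))
T=box(.14,.06,.015,.07);mk={}
for n in CAM:
    get_image(n); e=proj(n,[[.452,-.289,.05]])[0]
    x=min(cut_out(n,"tin_mid"),key=lambda x:np.hypot(*(np.array(x["centre"])-e)));print(n,x["centre"],e)
    if np.hypot(*(np.array(x["centre"])-e))<30:mk[n]=x["mask"].astype(float)
print("tin",fit(mk,T,[.452,-.289]))
E
```

```text
[0.4659355  0.01275249 0.16219639] [ 3.14031405 -0.00757116 -0.49710159] 0.03864189641904453
err -0.3355031249725471 1.347510429476669 -0.8302768053947726
scene [186.8, 247.1] [187.895941   244.43688694]
top [448.2, 236.9] [447.58594198 235.9160935 ]
tin (array([ 0.45248046, -0.28788524,  2.57536765]), np.float64(0.08106402930082557))
```

Call:
{"op": "drive_tool", "data": {
  "targets": [
    [[0,1,-40],-0.8],
    [[0,1,-80],-0.8],
    [[0,1,-115],-0.8],
    [[0,1,-135],-0.8],
    [[0,1,-147],-0.8],
    [[0,1,-153],-0.8],
    [[0,1,-156],-0.8],
    [[0,1,-157],-0.8],
    [[0,1,-157],-0.8]
  ]
}}

```text
clock: 21.55
ee_pos: [0.4675, 0.0129, 0.0071]
eef_rot: [-3.141, -0.011, -0.513]
wrist_force: [0.0, 0.0, 0.2]
opening: 0.0386
```

Call:
{"op": "drive_tool", "data": {
  "targets": [
    [[0,0,0],0],
    [[0,0,0],0],
    [[0,0,0],0],
    [[0,0,0],0],
    [[0,0,0],0],
    [[0,0,0],0]
  ],
  "jaw": 0,
  "force": 70
}}

```text
clock: 22.15
ee_pos: [0.4684, 0.0129, 0.0082]
eef_rot: [-3.141, -0.012, -0.513]
wrist_force: [-0.9, 0.4, 7.0]
opening: 0.0098
```

Call:
{"op": "drive_tool", "data": {
  "targets": [
    [[0,0,5],0],
    [[0,0,15],0],
    [[0,0,30],0],
    [[0,0,50],0],
    [[0,0,50],0]
  ]
}}

```text
clock: 22.65
ee_pos: [0.4707, 0.0126, 0.0611]
eef_rot: [-3.139, -0.017, -0.513]
wrist_force: [1.7, -1.0, -2.3]
opening: 0.0103
```

Call:
{"op": "drive_tool", "data": {
  "targets": [
    [[0,0,40],0],
    [[0,0,80],0],
    [[0,0,120],0],
    [[0,0,150],0],
    [[0,0,150],0],
    [[0,0,150],0]
  ]
}}

```text
clock: 23.25
ee_pos: [0.4704, 0.0126, 0.2103]
eef_rot: [-3.139, -0.017, -0.513]
wrist_force: [-0.9, -0.2, -4.5]
opening: 0.0102
```

Call:
{"op": "drive_tool", "data": {
  "targets": [
    [[0,30,0],0],
    [[0,65,0],0],
    [[0,100,0],0],
    [[0,135,0],0],
    [[-1,170,0],0],
    [[-2,205,0],0],
    [[-3,240,0],0],
    [[-4,270,0],0],
    [[-4,290,0],0],
    [[-4,302,0],0],
    [[-4,304,0],0],
    [[-4,304,0],0]
  ]
}}

```text
clock: 24.45
ee_pos: [0.4658, 0.3159, 0.2087]
eef_rot: [-3.141, -0.016, -0.513]
wrist_force: [-0.2, -0.1, -2.7]
opening: 0.0098
```

```bash
python3 - <<'E'
from h import *
im=get_image("scene").copy();o=observe();p=o["ee_pos"];print(p,o["eef_rot"],o["wrist_force"],o["opening"])
R=cv2.Rodrigues
from scipy.spatial.transform import Rotation as Ro
q=[p[0]-.0028,p[1]+.0012,o["eef_rot"][2]]
K=box(.15,.12,.004,.014)+[0,0,p[2]]
cv2.polylines(im,[cv2.convexHull(proj("scene",place(q,K)).astype(np.float32)).astype(int)],1,(255,0,255),1)
for d in cut_out("scene","trivet_mid")[:2]:
    m=np.zeros((480,640),np.uint8);cv2.fillConvexPoly(m,cv2.convexHull(np.argwhere(d["mask"])[:,::-1].astype(np.int32)),1)
    K2=np.r_[K,box(.082,.122,-.008,.004)+[0,0,p[2]]]
    print(d["p"],d["centre"],fit({"scene":m.astype(float)},K2,p))
for r in(.105,.043): cv2.polylines(im,[proj("scene",ring(r,.14)+[.4639,.3185,0]).astype(int)],1,(0,255,255),1)
cv2.imwrite("pics/st.png",cv2.resize(im[130:340,380:600],None,fx=2.5,fy=2.5)[:,:,::-1])
E
```

```text
[0.46612833 0.31560853 0.20918897] [-3.14056296 -0.01655766 -0.51350597] [ 0.47479058 -0.4564753  -2.05445613] 0.00982051043184611
0.81 [512.7, 250.3] (array([ 0.46502018,  0.31655633, -0.51846903]), np.float64(0.1371971405463438))
```

View pics/st.png

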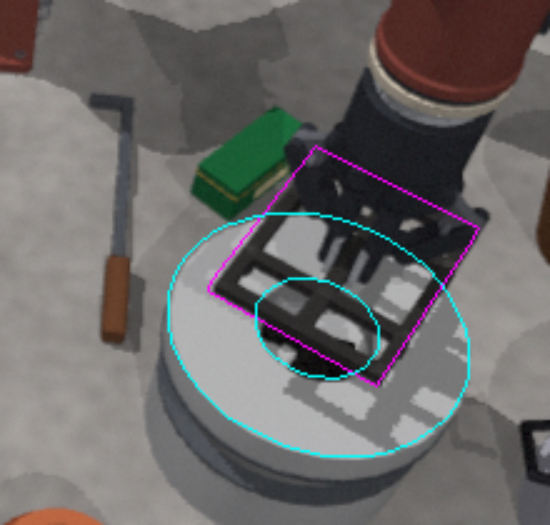

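Call:
{"op": "drive_tool", "data": {
  "targets": [
    [[0,2,-15],0],
    [[-1,2,-35],0],
    [[-1,2,-48],0],
    [[-1,2,-54],0],
    [[-1,2,-57],0],
    [[-1,2,-59],0],
    [[-1,2,-61],0],
    [[-1,2,-62],0],
    [[-1,2,-62],0]
  ]
}}

```text
clock: 25.45
ee_pos: [0.4658, 0.3177, 0.1484]
eef_rot: [-3.139, -0.018, -0.514]
wrist_force: [0.9, -0.6, -1.5]
opening: 0.0101
```

Call:
{"op": "drive_tool", "data": {
  "targets": [
    [[0,0,-1],0],
    [[0,0,-2],0],
    [[0,0,-2],0],
    [[0,0,-2],0]
  ]
}}

```text
clock: 25.85
ee_pos: [0.4659, 0.3178, 0.1482]
eef_rot: [-3.139, -0.018, -0.514]
wrist_force: [-5.2, -3.1, 8.8]
opening: 0.0101
```

Call:
{"op": "drive_tool", "data": {
  "targets": [
    [[0,0,0],0],
    [[0,0,0],0],
    [[0,0,0],0],
    [[0,0,0],0],
    [[0,0,0],0],
    [[0,0,30],0],
    [[0,0,60],0],
    [[0,0,90],0],
    [[0,0,110],0],
    [[0,0,110],0]
  ],
  "jaw": 0.42
}}

```text
clock: 26.85
ee_pos: [0.4677, 0.3187, 0.2622]
eef_rot: [-3.133, -0.022, -0.514]
wrist_force: [0.0, -0.4, -0.2]
opening: 0.0357
```

Call:
{"op": "drive_tool", "data": {
  "targets": [
    [[0,-50,10],0],
    [[0,-100,20],0],
    [[0,-150,20],0],
    [[-10,-200,20],0],
    [[-20,-250,20],0],
    [[-30,-300,20],0],
    [[-40,-350,20],0],
    [[-50,-400,20],0],
    [[-50,-420,20],0],
    [[-50,-420,20],0]
  ]
}}

```text
clock: 27.85
ee_pos: [0.4168, -0.1042, 0.2808]
eef_rot: [-3.134, -0.021, -0.519]
wrist_force: [-0.1, -0.1, -0.2]
opening: 0.0357
```

```bash
cat > m3.py <<'E'
from h import *
im={n:get_image(n) for n in CAM};o=observe();print(o["ee_pos"],o["eef_rot"],o["q"])
mk={}
for n in CAM:
    d=cut_out(n,"trivet_mid");print(n,[(x["centre"],round(x["p"],2)) for x in d])
    if d:
        m=np.zeros((480,640),np.uint8);cv2.fillConvexPoly(m,cv2.convexHull(np.argwhere(d[0]["mask"])[:,::-1].astype(np.int32)),1);mk[n]=m.astype(float)
K=np.r_[box(.15,.12,.152,.162),box(.082,.122,.14,.15)]
print("trivet",fit(mk,K,[.4639,.3185]),[fit({n:m},K,[.4639,.3185])[0] for n,m in mk.items()])
a=[]
for n in CAM:
    d=cut_out(n,"kettle_grip");print(n,[(x["centre"],round(x["p"],2),int(x["mask"].sum())) for x in d])
    x=d[0];u,v=map(int,x["centre"]);
    # dark (black) pixels of the kettle
    g=im[n].max(2);print(boxes_of(n,"kettle_grip")[:1])
    a.append(cv2.resize(im[n][v-60:v+60,u-65:u+65],None,fx=3,fy=3,interpolation=2));print(n,"crop origin",u-65,v-60)
    np.save(f"k_{n}.npy",im[n]);np.save(f"km_{n}.npy",x["mask"])
cv2.imwrite("pics/ket.png",np.hstack(a)[:,:,::-1])
E
python3 m3.py
```

```text
[ 0.41724819 -0.10141243  0.28098055] [-3.13266683 -0.01997812 -0.51592327] [-0.42816435 -0.31734888  1.95219116  0.0071663   1.48606912  1.65793346]
scene [([509.8, 258.3], 0.76)]
top [([125.3, 213.2], 0.58), ([148.4, 219.7], 0.46)]
trivet (array([0.46377979, 0.31910474, 2.62389531]), np.float64(0.03133600327962416)) [array([ 0.46399834,  0.31879058, -0.52089549]), array([0.46351133, 0.31905117, 2.63337042])]
scene [([231.7, 345.2], 0.83, 4569)]
[{'centre': [229.9, 346.2], 'p': 0.94}]
scene crop origin 166 285
top []Traceback (most recent call last):
  File "m3.py", line 13, in <module>
    x=d[0];u,v=map(int,x["centre"]);
      ~^^^
IndexError: list index out of range
```

```bash
python3 - <<'E'
from h import *
s=cv2.imread("pics/scene0.png");t=cv2.imread("pics/top0.png")
a=[cv2.resize(s[295:385,170:270],None,fx=4,fy=4,interpolation=2),cv2.resize(t[95:185,340:440],None,fx=4,fy=4,interpolation=2)]
cv2.imwrite("pics/ket.png",np.hstack(a))
E
```

```text
(no output)
```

View pics/ket.png

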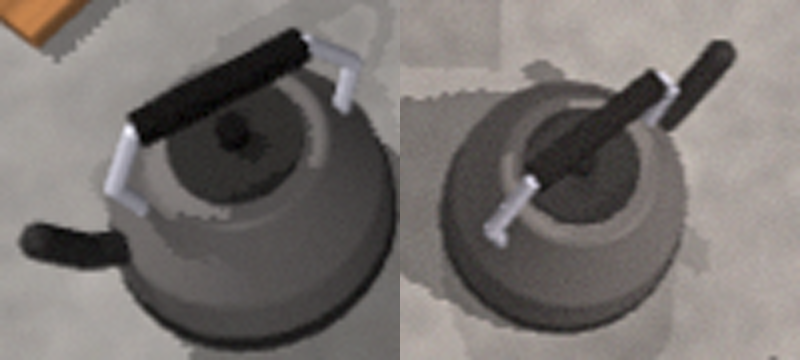

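```bash
python3 - <<'E'
from h import *
S=[(204.75,327),(246,305.5)];T=[(374.25,138.75),(405,115.5)]
for n,P in(("scene",S),("top",T)):
    A_,B_=[ray(n,p,.136) for p in P];print(n,(A_+B_)/2,B_-A_,np.linalg.norm(B_-A_),np.degrees(np.arctan2(*(B_-A_)[1::-1])))
# refine: dark mask fit
cv=lambda f:cv2.imread(f).max(2)
mk={}
for n,f,P in(("scene","pics/scene0.png",S),("top","pics/top0.png",T)):
    roi=np.zeros((480,640),np.uint8);cv2.line(roi,*[tuple(int(round(v)) for v in p) for p in P],1,12)
    mk[n]=((cv(f)<38)&(roi>0)).astype(float);print(mk[n].sum())
G=box(.08,.014,.128,.142);p0=(ray("scene",np.mean(S,0),.136)+ray("top",np.mean(T,0),.136))/2
print(fit(mk,G,p0),[fit({n:m},G,p0) for n,m in mk.items()])
o=observe();print(o["ee_pos"],o["eef_rot"],o["q"])
E
```

```text
scene [ 0.64519375 -0.1504254   0.136     ] [-0.05005916  0.05836908  0.        ] 0.07689518255657556 130.61742817076518
top [ 0.6451915  -0.15519904  0.136     ] [ 0.04838656 -0.05836513  0.        ] 0.07581390337285733 -50.34018414197426
438.0
37.0
(array([ 0.64424303, -0.15143077,  2.38384326]), np.float64(0.6200161494445948)) [(array([ 0.64573856, -0.15064275,  2.32669027]), np.float64(0.31369711153538204)), (array([ 0.64145403, -0.15298632,  2.32196431]), np.float64(0.9194328682732379))]
[ 0.41786476 -0.10018971  0.2818852 ] [-3.13285621 -0.02148204 -0.5118747 ] [-0.4246772  -0.31815461  1.95115921  0.00685699  1.48642892  1.65739786]
```

Call:
{"op": "drive_tool", "data": {
  "targets": [
    [[40,-10,-10],-8],
    [[80,-20,-20],-16],
    [[120,-30,-30],-21],
    [[160,-40,-40],-21],
    [[200,-48,-50],-21],
    [[227,-52,-60],-21],
    [[227,-52,-70],-21],
    [[227,-52,-70],-21],
    [[227,-52,-70],-21]
  ],
  "jaw": 0.7
}}

```text
clock: 29.1
ee_pos: [0.644, -0.1513, 0.2117]
eef_rot: [-3.134, -0.02, -0.877]
wrist_force: [0.7, 0.6, 0.5]
opening: 0.0596
```

```bash
python3 - <<'E'
from h import *
im=get_image("scene").copy();o=observe();print(o["ee_pos"],o["eef_rot"],o["opening"])
p=np.array([.645,-.152]);print((p-o["ee_pos"][:2])*1e3,-50.5-np.degrees(o["eef_rot"][2]))
for y in(-.152,):cv2.polylines(im,[cv2.convexHull(proj("scene",place([.645,y,-.881],box(.08,.014,.128,.142))).astype(np.float32)).astype(int)],1,(255,0,255),1)
cv2.polylines(im,[proj("scene",ring(.056,0)+[.645,-.152,0]).astype(int)],1,(0,255,255),1)
cv2.imwrite("pics/k2.png",cv2.resize(im[255:395,160:290],None,fx=4,fy=4)[:,:,::-1])
E
```

```text
[ 0.6443447  -0.15159455  0.21264552] [-3.13270378 -0.02188328 -0.87774243] 0.05950363634593829
[ 0.65530288 -0.40544776] -0.20906309278613833
```

View pics/k2.png

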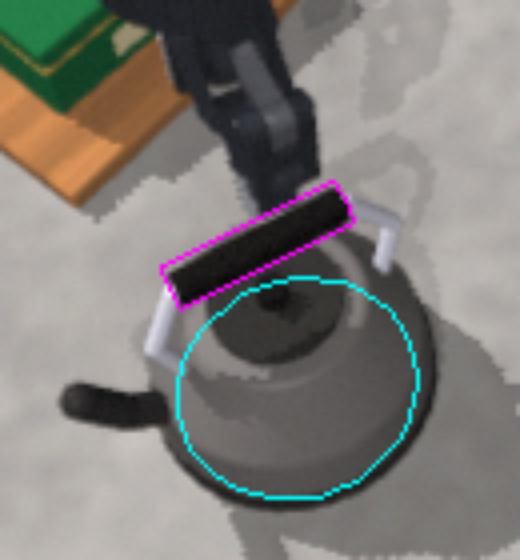

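The overlay lies on the grip bar, so I'll go down and grip it.

Call:
{"op": "drive_tool", "data": {
  "targets": [
    [[0,0,-25],0],
    [[0,0,-50],0],
    [[0,0,-70],0],
    [[0,0,-85],0],
    [[0,0,-92],0],
    [[0,0,-95],0],
    [[0,0,-95],0],
    [[0,0,-95],0]
  ]
}}

```text
clock: 29.95
ee_pos: [0.6451, -0.1519, 0.119]
eef_rot: [-3.132, -0.024, -0.878]
wrist_force: [-1.0, 0.1, 0.1]
opening: 0.0595
```

Call:
{"op": "drive_tool", "data": {
  "targets": [
    [[0,0,0],0],
    [[0,0,0],0],
    [[0,0,0],0],
    [[0,0,0],0],
    [[0,0,0],0],
    [[0,0,0],0]
  ],
  "jaw": 0,
  "force": 90
}}

```text
clock: 30.55
ee_pos: [0.6455, -0.152, 0.1196]
eef_rot: [-3.131, -0.025, -0.878]
wrist_force: [0.8, 1.9, 4.1]
opening: 0.0122
```

Call:
{"op": "drive_tool", "data": {
  "targets": [
    [[0,0,5],0],
    [[0,0,15],0],
    [[0,0,30],0],
    [[0,0,50],0],
    [[0,0,50],0]
  ]
}}

```text
clock: 31.05
ee_pos: [0.6478, -0.1528, 0.1742]
eef_rot: [-3.128, -0.031, -0.878]
wrist_force: [-0.0, -0.7, -3.5]
opening: 0.012
```

Call:
{"op": "drive_tool", "data": {
  "targets": [
    [[0,0,30],0],
    [[0,0,65],0],
    [[0,0,100],0],
    [[0,0,130],0],
    [[0,0,150],0],
    [[0,0,155],0],
    [[0,0,155],0],
    [[0,0,155],0]
  ]
}}

```text
clock: 31.85
ee_pos: [0.6471, -0.1526, 0.3269]
eef_rot: [-3.129, -0.028, -0.878]
wrist_force: [0.3, -0.2, -5.5]
opening: 0.012
```

Call:
{"op": "drive_tool", "data": {
  "targets": [
    [[-5,15,0],4],
    [[-15,40,0],8],
    [[-27,70,0],12],
    [[-39,100,0],16],
    [[-51,130,0],20],
    [[-63,160,0],24],
    [[-75,190,0],28],
    [[-87,220,0],32],
    [[-97,245,0],36],
    [[-103,262,0],40],
    [[-105,268,0],40],
    [[-105,268,0],40]
  ]
}}

```text
clock: 33.05
ee_pos: [0.5415, 0.1159, 0.3255]
eef_rot: [-3.13, -0.026, -0.18]
wrist_force: [0.4, 0.1, -3.0]
opening: 0.0118
```

Remaining shift: x -78, y +203.

Call:
{"op": "drive_tool", "data": {
  "targets": [
    [[-6,15,0],2],
    [[-15,40,0],5],
    [[-26,68,0],8],
    [[-38,98,0],10],
    [[-50,128,0],10],
    [[-62,158,0],10],
    [[-70,180,0],10],
    [[-75,195,0],10],
    [[-78,203,0],10],
    [[-78,203,0],10],
    [[-78,203,0],10]
  ]
}}

```text
clock: 34.15
ee_pos: [0.4639, 0.3181, 0.3252]
eef_rot: [-3.131, -0.026, -0.006]
wrist_force: [0.6, -0.6, -5.5]
opening: 0.0124
```

```bash
python3 - <<'E'
from h import *
im=get_image("scene").copy();o=observe();p=o["ee_pos"];print(p,o["eef_rot"],o["wrist_force"],o["q"])
b=p[2]-.1196
cv2.polylines(im,[proj("scene",ring(.056,b)+[p[0],p[1],0]).astype(int)],1,(0,255,255),1)
cv2.polylines(im,[cv2.convexHull(proj("scene",place([p[0],p[1],o["eef_rot"][2]],box(.08,.014,b+.128,b+.142))).astype(np.float32)).astype(int)],1,(255,0,255),1)
cv2.imwrite("pics/k3.png",cv2.resize(im[100:330,390:620],None,fx=2.5,fy=2.5)[:,:,::-1])
E
```

```text
[0.46400293 0.31791384 0.32533066] [-3.1306479  -0.02581478 -0.00675883] [ 0.50906783  0.9001395  -4.59486147] [ 4.61623131e-01  2.87432739e-03  1.58839057e+00 -1.88831792e-03
  1.52235272e+00  2.03910206e+00]
```

View pics/k3.png

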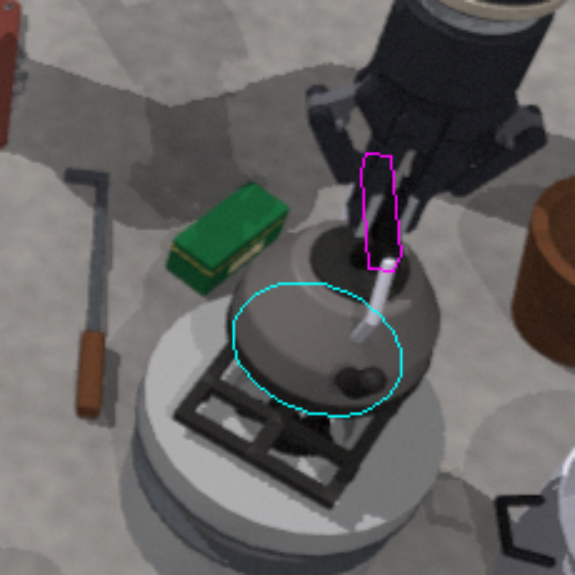

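Call:
{"op": "drive_tool", "data": {
  "targets": [
    [[0,1,-10],0],
    [[0,1,-22],0],
    [[0,1,-32],0],
    [[-1,1,-37],0],
    [[-1,1,-40],0],
    [[-1,1,-42],0],
    [[-1,1,-43],0],
    [[-1,1,-44],0],
    [[-1,1,-44],0],
    [[-1,1,-44],0]
  ]
}}

```text
clock: 35.2
ee_pos: [0.4632, 0.3191, 0.2819]
eef_rot: [-3.13, -0.027, -0.007]
wrist_force: [-0.0, 0.6, -2.7]
opening: 0.0122
```

Call:
{"op": "drive_tool", "data": {
  "targets": [
    [[0,0,-1],0],
    [[0,0,-2],0],
    [[0,0,-3],0],
    [[0,0,-3],0],
    [[0,0,-3],0]
  ]
}}

```text
clock: 35.7
ee_pos: [0.4637, 0.3199, 0.2815]
eef_rot: [-3.128, -0.03, -0.006]
wrist_force: [-2.6, 1.2, 8.6]
opening: 0.0121
```

Call:
{"op": "drive_tool", "data": {
  "targets": [
    [[0,0,0],0],
    [[0,0,0],0],
    [[0,0,0],0],
    [[0,0,0],0],
    [[0,0,0],0],
    [[0,0,0],0]
  ],
  "jaw": 0.7
}}

```text
clock: 36.3
ee_pos: [0.4637, 0.3198, 0.2813]
eef_rot: [-3.128, -0.029, -0.006]
wrist_force: [-0.6, -0.3, -0.5]
opening: 0.0601
```

Call:
{"op": "drive_tool", "data": {
  "targets": [
    [[0,0,20],0],
    [[0,0,50],0],
    [[0,0,90],0],
    [[0,0,110],0],
    [[0,-40,110],0],
    [[0,-80,110],0],
    [[0,-120,110],0],
    [[0,-160,110],0],
    [[0,-200,110],0],
    [[-20,-250,110],0],
    [[-40,-300,110],0],
    [[-50,-340,110],0]
  ]
}}

```text
clock: 37.5
ee_pos: [0.4125, -0.0215, 0.3915]
eef_rot: [-3.128, -0.03, -0.006]
wrist_force: [1.4, 0.2, -0.1]
opening: 0.0596
```

```bash
python3 - <<'E'
from h import *
im={n:get_image(n).copy() for n in CAM};o=observe();print(o["ee_pos"],o["wrist_force"])
L=np.r_[ring(.045,.09),ring(.045,.099),ring(.012,.127)]
mk={n:d[0]["mask"].astype(float) for n in CAM if (d:=cut_out(n,"lid_knob"))};print("lid",fit(mk,L,[.656,.152],False))
for n in CAM:
  for y in(.3185,):
    cv2.polylines(im[n],[proj(n,ring(.056,.162)+[.4638,.319,0]).astype(int)],1,(0,255,255),1)
    cv2.polylines(im[n],[cv2.convexHull(proj(n,place([.4638,.319,0],box(.08,.014,.29,.304))).astype(np.float32)).astype(int)],1,(255,0,255),1)
for t,P in(("mug",np.r_[ring(.032,0),ring(.032,.07)]),("matchbox",box(.055,.036,0,.016))):
    mk={n:d[0]["mask"].astype(float) for n in CAM if (d:=cut_out(n,t))};print(t,fit(mk,P,[.628,.002] if t=="mug" else [.6066,-.362],t!="mug"))
a=[cv2.resize(im["scene"][100:340,400:600],(400,480)),cv2.resize(im["top"][90:330,60:260],(400,480))]
cv2.imwrite("pics/end.png",np.hstack(a)[:,:,::-1])
E
```

```text
[ 0.41246693 -0.02526271  0.39149491] [0.38857228 0.89649441 0.16228873]
lid (array([0.6557297 , 0.15283322]), np.float64(0.055148367729329295))
mug (array([0.628, 0.002]), np.float64(nan))
matchbox (array([ 0.60450777, -0.3627683 , -0.04169796]), np.float64(0.17973247367649825))h.py:30: RuntimeWarning: invalid value encountered in scalar divide
  return best.x,best.fun/len(masks)
```

View pics/end.png

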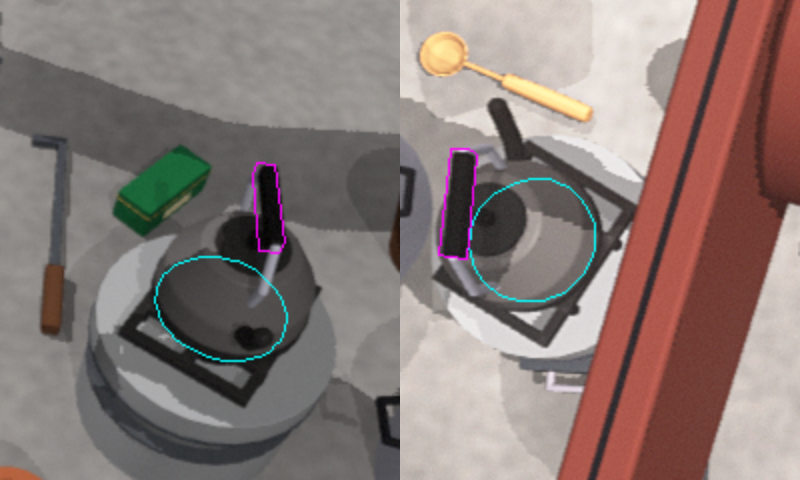

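The kettle's grip bar lies within about 2 mm of the drawn target in both views. It stands upright on the trivet and has been let go, so I'm handing in.

```bash
python3 -c "
from workcell import *
print(finish_job())"
```

```text
the job is handed in; nothing more can be done
None
```

The lid, tin, trivet and kettle were moved in that order, each released and the gripper backed away, and the job was handed in at about 38 s on the robot's clock. No verdict was reported.

| Item | Last measured position | Error against target | Limit |
|---|---|---|---|
| Lid on pot | (0.656, 0.153) | under 1 mm | 13 mm |
| Tin on board | (0.452, -0.288) | about 2 mm, 0.06 rad off the board's length | 15 mm, 0.2 rad |
| Trivet on stove | (0.464, 0.319), measured before the kettle was set down | about 1 mm | 15 mm |
| Kettle on trivet | grip bar on its drawn target in both views, upright | about 2 mm | 15 mm |

- **Matchbox:** it still fits its starting place to about 2 mm, though that last fit was poorer than the first.
- **Mug:** the network found no mug in the last pictures, so its final check failed. The arm never came down near it, but that is not a measurement.
- **Kettle grip:** the two views first disagreed by about 5 mm on the grip's y position. I used a value between them, and the bar overlays before the grasp and at the end agreed with it.
- **Tool tilt:** the tool crept to about 0.03 rad of tilt over the moves. Nothing placed looked tilted in the pictures.

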